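# Hold the clamp collar on the shaft's flat

### The job

Grip the drive unit's upright shaft and turn it, feeling for its flat, until the flat squarely faces the tip of the screwdriver bit on the unit's post, then let go of it. Now take the collar with the screw in its side (not the plain spacer ring) and lower it over the shaft, screw on the flat's side. Finish while holding it there in the gripper, level, with the screw's tip pressed lightly on the flat about halfway up, and leave everything else where it stands.

Things in the scene. Friction and masses are not known exactly. Their poses are not given: they have to be found in the camera images.
- drive_unit: Fixed unit: base plate 160 x 270 x 12 mm (y = -80 to +190 mm); white housing 110 x 110 mm centred on the origin, top 75 mm high, with a dark bearing boss 44 mm across on it (top 83 mm high); at y = +155 mm a grey post 50 x 45 mm, 145 mm high, with a level screwdriver bit pointing back at the shaft. Origin: on the table under the shaft's axis; z up, +y from the shaft to the bit.
- bit_tip (a point): Tip of the screwdriver bit: 97 mm from the shaft's axis on the unit's +y side, 125 mm above the table. Axes as the drive unit's.
- shaft: Upright steel shaft, 24 mm across, from the boss (83 mm above the table) to its end at 150 mm. Turns about its axis with slight friction (0.08 N m), stays where left, stops at 3 rad either way from facing the bit. It has one flat (see flat_mid), at the start 0.5 to 1.45 rad counter-clockwise (from above) of facing the bit. Origin: on the axis at the boss top; z up, +y square out of the flat.
- flat_mid (a point): Middle of the shaft's flat, on its surface: 7 mm from the axis, 125 mm above the table. The flat is 19.5 mm wide and runs from 100 to 150 mm above the table. Fingers closed across the flat and the round side opposite read 19 mm, across the round sides 24 mm; a finger pad closed on the flat squares the shaft to itself. Axes as the shaft's.
- collar: Loose aluminium collar, 55 to 115 g: ring 46 mm outside, 29 mm bore, 24 mm high, lying flat on riser_a, with one steel screw through its side at half height; the screw's head, 10 mm across, reaches 34 mm from the ring's centre. It passes over the shaft only with the screw on the flat's side. Origin: centre of its underside; z up, +x from the centre out through the screw's head.
- screw_tip (a point): Inner end of the collar's screw, 5 mm thick, standing out inside the bore: 9.5 mm from the collar's axis along its +x, 12 mm above its underside. With the collar centred on the shaft it is 2.5 mm clear of the flat. Axes as the collar's.
- riser_a: Fixed round black rubber riser, 40 mm across, 25 mm high, on which the collar lies, centred within 3 mm (the two risers trade places from run to run). Origin: centre of its underside.
- riser_b: Fixed round black rubber riser, the same as riser_a, on which the plain spacer lies. Origin: centre of its underside.
- spacer: Loose plain aluminium ring of the collar's size (46 mm outside, 29 mm bore, 24 mm high) without any screw. To be left alone. Origin: centre of its underside.
- screwdriver: Loose hand screwdriver 170 mm long lying on the table, to be left alone. Origin at its middle, x along it.
- dishes: Loose stack of clear culture dishes, 90 mm across, 41 mm high, to be left alone. Origin: centre of its underside.
- spray_bottle: Loose white bottle, 60 mm across, 150 mm high, to be left alone. Origin: centre of its underside.
- jar: Loose small glass jar, 50 mm across, 60 mm high, to be left alone. Origin: centre of its underside.
- beaker: Loose glass beaker, 66 mm across, 80 mm high, to be left alone. Origin: centre of its underside.
- tip_box: Loose grey box of pipette tips, 85 x 120 x 54 mm, to be left alone. Origin: centre of its underside.
Mind the look-alikes: they are no part of the job. Leave any blue look-alike of the collar alone.

How it is judged (in metres and radians):
On the way, in this order (a step that is already met when the one before it is completed fails the run):
1. gripped in the fingers, the shaft has been turned so that its flat faces the bit (within 0.2 rad), the collar still on its riser (angle between the y axis of shaft and the y axis of drive_unit, either way round below 0.2 rad and y of flat_mid in the frame of drive_unit above 0 m and contact force between the fingers and shaft above 1 N and distance of collar from where it was at the start of the episode below 0.02 m), for 0.2 s.
2. the fingers have let go of the shaft, flat facing the bit (angle between the y axis of shaft and the y axis of drive_unit, either way round below 0.22 rad and y of flat_mid in the frame of drive_unit above 0 m and contact force between the fingers and shaft below 0.1 N), for 0.2 s.
3. the collar is round the shaft, its screw on the flat's side at the height of the flat (angle between the y axis of shaft and the y axis of drive_unit, either way round below 0.24 rad and y of flat_mid in the frame of drive_unit above 0 m and distance between screw_tip and flat_mid below 0.015 m and angle between the x axis of collar and the y axis of shaft, either way round below 0.4 rad), for 0.2 s.
At the end, for the whole second after the job is handed in: Fingers hold the collar round the shaft: flat faces the bit within 0.24 rad; screw tip on the flat, within 12 mm of mid-height and 5 mm of its centre line, pressed with 0.7 to 25 N; screw square to the flat within 0.3 rad, collar level within 0.15 rad, at rest (angle between the y axis of shaft and the y axis of drive_unit, either way round below 0.24 rad and y of flat_mid in the frame of drive_unit above 0 m and y of screw_tip in the frame of flat_mid between -0.002 and 0.0018 m and x of screw_tip in the frame of flat_mid between -0.005 and 0.005 m and z of screw_tip in the frame of flat_mid between -0.012 and 0.012 m and angle between the x axis of collar and the y axis of shaft, either way round below 0.3 rad and angle between collar's own z axis and vertical below 0.15 rad and contact force between collar and shaft between 0.7 and 25 N and contact force between the fingers and collar above 2 N and linear speed of collar below 0.02 m/s); the arm keeps its last pose, push and grip.
It fails at once if another object is pushed more than 25 mm from where it stood (distance of any of spacer, screwdriver, dishes, spray_bottle, jar, beaker, tip_box from where it was at the start of the episode above 0.025 m).
It also fails if it takes over 58 s, if anything falls off the work surface, if the arm or the gripper's body presses on something with over 40 N, if the wrist force passes 120 N, or if a joint passes its speed limit or range.

### The arm

A 6-joint arm with a two-finger parallel gripper is mounted at the origin on the work surface. World frame = base frame: x ahead of the robot, y to its left, z up, the work surface at z = 0. Lengths are in mm, angles in rad, forces in N, time in s.
With the tool pointing down it reaches from about 400 to 925 mm from the base axis. Payload 12.5 kg.
Tool frame: the origin (TCP) lies midway between the tips of the shut fingers; the grasp point (between the pads) lies env.grasp_offset behind it (env.grasp_offset is the distance from the TCP to the grasp point, in mm); x points along the fingers, y is the direction in which the jaws open and shut, and the axes are right-handed (so a half turn about x gives the same grasp; the last joint's range is limited). The gripper opens to 95 mm and grips with 3 to 60 N. Pads are 20 mm wide; open, the fingers measure 119 mm over their backs; the gripper's body (75 mm by 180 mm) begins 59 mm behind the grasp point.
Start: joints at [1.077, 0.491, 1.559, -0, 1.092, -0.106], TCP at [236.331, 578.614, 214.661] pointing down, gripper open.
Joint ranges: [-3.1, 3.1], [-0.84, 2.19], [0.05, 2.79], [-1.13, 4.28], [0.06, 2.93], [-2.69, 2.69]. Speed limits (rad/s): [2.22, 2.22, 2.79, 3.14, 3.14, 3.14].

### API

Orientations are given as [roll, pitch, yaw] about the fixed x, y, z axes, in that order (R = Rz(yaw) Ry(pitch) Rx(roll)).
In Python, from cell import env gives the robot as it stands.
- The arm moves only by the tool apply_moves, never from a script. Its arguments are lists of equal length, an entry for each row: "offset": the shift along the world's x, y, z in units of 25 mm (1.0 is 25 mm), a list of three; "yaw": the turn about the world's z in units of 6 degrees (1.0 is 6 degrees); "jaw": the closure, from -1 (fully open) to 1 (shut), so that 0 is half open. A call has 1 to 20 rows; each row is the pose to reach, as a shift and turn from the pose measured when the call began; what a row does not reach only later rows make up. A row lasts 1/8 s, in which the tool goes at most 62.5 mm and 10.7 degrees, less where a joint would pass 70% of its speed; a pose out of reach is approached as far as the arm can. A call with a gripper value outside its range is refused whole. The fingers move at their own pace and stop on an object; the grip force is fixed at half the most. Time passes only in rows, so rows that repeat a pose let the fingers close. It gives the time, the measured TCP pose, the force and the opening at its end, in the units of the state.
- env.state(): the state, without advancing time (a new reading comes with each control period).
- env.read_camera(name): name is "scene" or "top" or "wrist"; returns a dict with "frame" (480x640x3 uint8, red, green, blue), "fx", "fy", "cx", "cy" (pixels), "xyz" and "rotation" of the camera in the world; the wrist camera has in their place "hand_eye" (4x4, takes a point from camera to tool coordinates, whose origin is the TCP and whose axes are the tool frame's). Camera axes: x right, y down, z forward; pixel columns grow to the right and rows downward; lengths in mm; the calibration is good to about 2 mm. A picture is of the moment at which its call begins: read the wrist's pose just before it. There is no depth.
- env.job_done(): hands the job in, once; it reports no verdict.
The state is a dict: "t": time; "joints": joint angles; "qvel": joint speeds; "tau": joint torques, N m; "eef_pos": TCP position; "tcp_rot": TCP orientation; "ft_force": force on the tool from outside, world axes, zero at the start; "moment": the same for the moment, N m; "opening": opening from 0.0 (shut) to 1.0 (fully open).
Only numpy, scipy, OpenCV 4.12 (cv2) and the standard library are available. Lean on these libraries where they do the work, as an engineer would, in place of code of your own. Each camera call takes 0.05 s, during which the arm holds its last target.

## Working session

There is one attempt and no reset: what is moved stays moved. The work goes in short steps, Python scripts to look and compute and a tool call to move; the robot and the scene stay as the last step left them, time stands still between calls to the robot, and variables do not carry over. Pictures are saved under pics/ and viewed, and the job is handed in when it is done.

Besides the shell and the picture viewer there is one more tool, called by a JSON object that holds its "op" and its "data". apply_moves: Moves the arm, as the interface text tells. Its arguments: {"type":"object","properties":{"offset":{"type":"array"},"yaw":{"type":"array"},"jaw":{"type":"array"}},"required":["offset","yaw","jaw"]}

```bash
mkdir -p pics; ls
python3 - <<'E'
from cell import env
import cv2
s=env.state();print(s, env.grasp_offset)
for n in ["scene","top","wrist"]:
    c=env.read_camera(n); cv2.imwrite(f"pics/{n}0.png",c["frame"][:,:,::-1]); print(n,{k:v for k,v in c.items() if k!="frame"})
E
```

```text
pics
{'t': 0.0, 'joints': array([ 1.07736550e+00,  4.91591304e-01,  1.55945472e+00,  3.14938491e-06,
        1.09166948e+00, -1.05549944e-01]), 'qvel': array([-0.00016728, -0.00089697,  0.00099808, -0.00025339, -0.00123142,
       -0.00107588]), 'tau': array([-1.90849998e-03, -6.12639213e+01, -2.58175832e+01,  6.91884826e-02,
        4.82149317e-02, -1.60582217e-04]), 'eef_pos': array([236.22826976, 578.38052286, 214.04020408]), 'tcp_rot': array([-1.67883379,  1.56967347, -2.06671613]), 'ft_force': array([-0.00703006, -0.14712587,  0.5925535 ]), 'moment': array([ 0.03953364,  0.05865945, -0.04054976]), 'opening': 1.0008325416070123} 18.8
scene {'fx': 577.0588117134334, 'fy': 577.0588117134334, 'cx': 320.3580467442802, 'cy': 238.96974875269612, 'xyz': array([1497.74800571, -194.41839303,  955.40254792]), 'rotation': array([-2.30275098, -0.00432825,  1.42169593])}
top {'fx': 617.2622623877891, 'fy': 617.2622623877891, 'cx': 312.63764491034266, 'cy': 244.52913327510345, 'xyz': array([ 289.0013523 ,  -28.58621375, 1488.67503896]), 'rotation': array([-2.94650651, -0.00922248, -1.57773524])}
wrist {'fx': 346.00979525503527, 'fy': 346.00979525503527, 'cx': 319.8282963138526, 'cy': 242.7169804877252, 'hand_eye': array([[-1.73818922e-04, -2.95640038e-01,  9.55299397e-01,
        -1.69789791e+02],
       [ 9.99999748e-01,  6.05597290e-04,  3.69368686e-04,
         9.56520747e-01],
       [-6.87726898e-04,  9.55299221e-01,  2.95639858e-01,
        -8.50943609e+01],
       [ 0.00000000e+00,  0.00000000e+00,  0.00000000e+00,
         1.00000000e+00]])}
```

View pics/scene0.png

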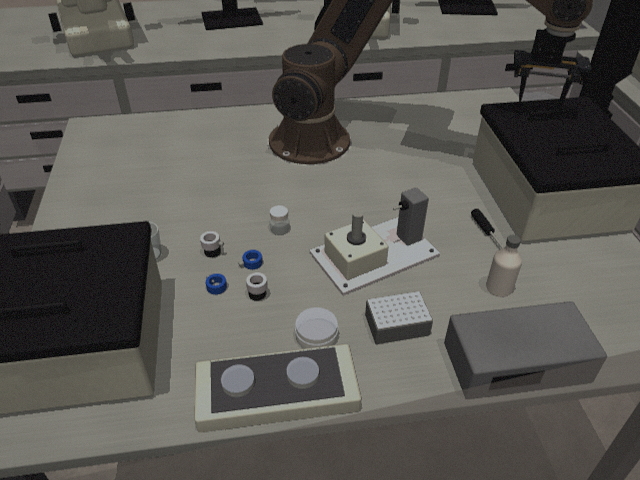

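View pics/top0.png

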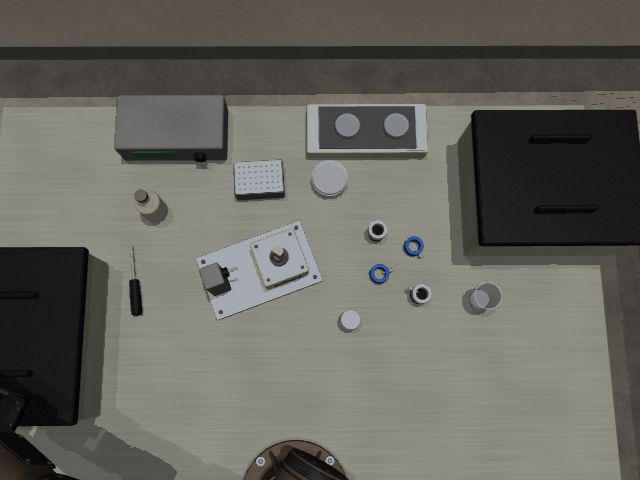

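View pics/wrist0.png

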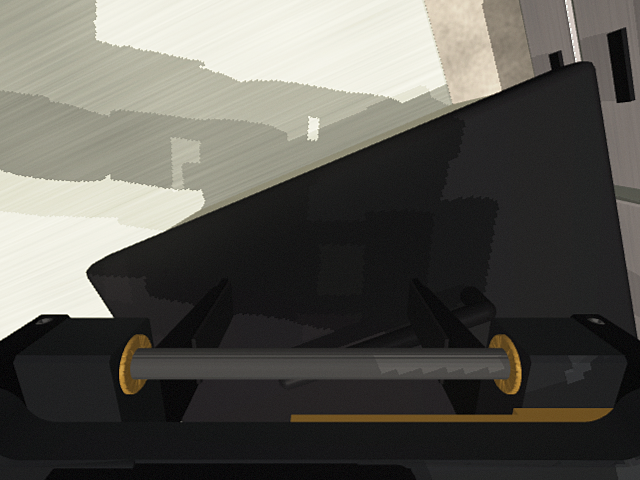

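```bash
cat > h.py <<'E'
import numpy as np, cv2
from scipy.spatial.transform import Rotation as R
from cell import env
def rot(r): return R.from_euler('xyz',r).as_matrix()
def campose(c,st=None):
    if 'xyz' in c: return rot(c['rotation']),np.array(c['xyz'])
    T=np.array(c['hand_eye']); Rt=rot(st['tcp_rot']); return Rt@T[:3,:3], Rt@T[:3,3]+st['eef_pos']
def ray(c,uv,z,st=None):
    A,o=campose(c,st); d=A@np.array([(uv[0]-c['cx'])/c['fx'],(uv[1]-c['cy'])/c['fy'],1]); 
    return o+d*(z-o[2])/d[2]
def proj(c,p,st=None):
    A,o=campose(c,st); q=A.T@(np.array(p)-o); return np.array([c['fx']*q[0]/q[2]+c['cx'],c['fy']*q[1]/q[2]+c['cy']])
E
python3 - <<'E'
import cv2,numpy as np
t=cv2.imread('pics/top0.png'); s=cv2.imread('pics/scene0.png')
a=cv2.resize(t[210:320,190:330],None,fx=5,fy=5,interpolation=cv2.INTER_CUBIC)[:, :]
cv2.imwrite('pics/a.png',a)
b=cv2.resize(t[215:315,355:445],None,fx=4,fy=4,interpolation=cv2.INTER_CUBIC)
c=cv2.resize(s[220:310,195:275],(400,400),interpolation=cv2.INTER_CUBIC)
o=np.zeros((400,780,3),np.uint8);o[:400,:360]=b;o[:400,380:780]=c
cv2.imwrite('pics/b.png',o)
E
```

```text
(no output)
```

View pics/a.png

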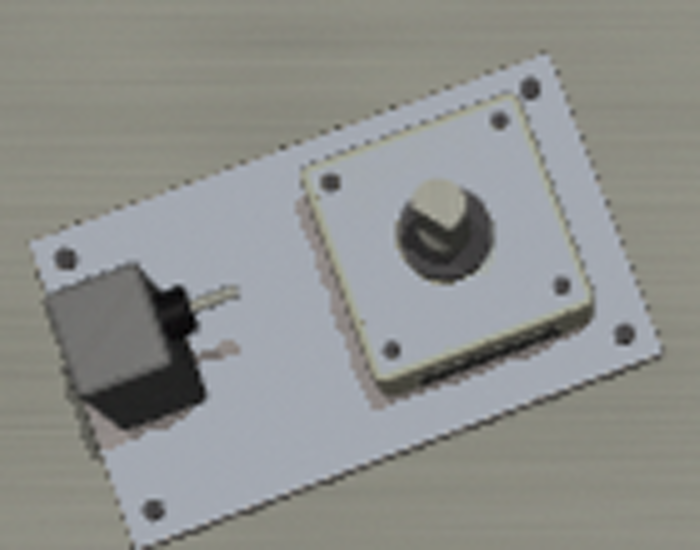

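View pics/b.png

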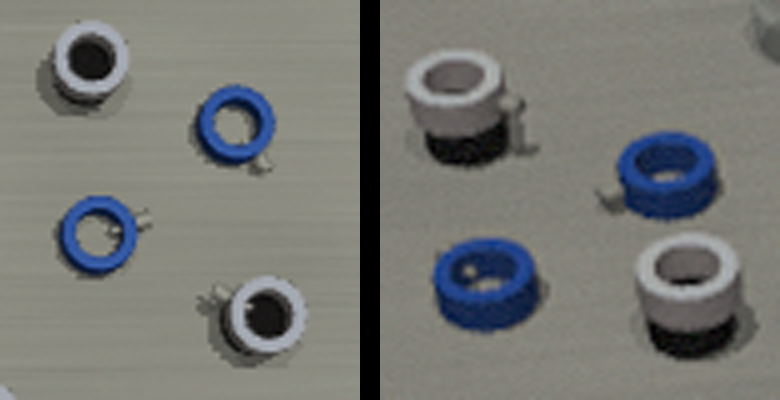

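The top view has four rings: plain silver (378,230), silver with a screw pointing left (421,294, screw head at about 409,289), and two blue ones (414,246) and (380,273). The crop and the scene view confirm that (421,294) is the collar, with the screw on it.

Run:
```python
from h import *
np.set_printoptions(precision=2,suppress=True)
c=env.read_camera('top'); f=c['frame'].astype(int); s=env.read_camera('scene')
def crop(u,v,ox=190,oy=210,k=5): return ((u+.5)/k-.5+ox,(v+.5)/k-.5+oy)
# plate mask: bluish-white
m=((f[:,:,2]-f[:,:,0])>5)&(f.sum(2)>400)
m=m.astype(np.uint8); mm=np.zeros_like(m); mm[210:325,185:335]=m[210:325,185:335]
cs,_=cv2.findContours(mm,cv2.RETR_EXTERNAL,cv2.CHAIN_APPROX_NONE)
k=max(cs,key=cv2.contourArea); print(cv2.contourArea(k),cv2.minAreaRect(k))
corn=[crop(*p) for p in [(30,240),(547,52),(663,355),(137,548)]]
P=np.array([ray(c,p,12) for p in corn]);print(P)
print([np.linalg.norm(P[i]-P[(i+1)%4]) for i in range(4)])
# corners order: +y end top(x+), -y end x+, -y end x-, +y end x-
yd=((P[0]+P[3])-(P[1]+P[2]))[:2]; yd/=np.linalg.norm(yd)
ctr=P.mean(0)[:2]; org=ctr-55*yd; print('y dir',yd,np.arctan2(yd[1],yd[0]),'origin',org)
hous=[crop(*p) for p in [(302,168),(518,95),(592,297),(377,383)]]
H=np.array([ray(c,p,75) for p in hous]);print(H.mean(0),[np.linalg.norm(H[i]-H[(i+1)%4]) for i in range(4)])
hy=((H[0]+H[3])-(H[1]+H[2]))[:2];print(np.arctan2(hy[1],hy[0]))
print('shaft top',ray(c,crop(438,204),150),'bit tip',ray(c,crop(240,292),125), 'boss', ray(c,crop(445,232),83))
print('pred proj shaft top',proj(s,[*org,150]),'bit',proj(s,[*(org+97*yd),125]))
# rings
g=f[215:315,355:445]; m=((g.min(2)>150)).astype(np.uint8)
cs,_=cv2.findContours(m,cv2.RETR_EXTERNAL,cv2.CHAIN_APPROX_NONE)
for k in cs:
    if cv2.contourArea(k)>100:
        (u,v),r=cv2.minEnclosingCircle(k);e=cv2.fitEllipse(k); p=(e[0][0]+355,e[0][1]+215); print('ring',p,r,e[1],ray(c,p,49))
h=crop(219,291,355,215,4);print('screw head',h,ray(c,h,37))
```

```text
6115.0 ((257.97259521484375, 269.26031494140625), (64.6067123413086, 112.12542724609375), 69.44395446777344)
[[549.86 239.73  12.  ]
 [642.32 -11.14  12.  ]
 [491.93 -66.67  12.  ]
 [400.84 184.49  12.  ]]
[np.float64(267.36304155483884), np.float64(160.30991136211208), np.float64(267.17138086727766), np.float64(158.9190038530209)]
y dir [-0.34  0.94] 1.921312373603203 origin [540.12  34.95]
[540.08  34.68  75.  ] [np.float64(106.51707547188632), np.float64(101.9492875527914), np.float64(106.78788597382871), np.float64(107.28104525167548)]
1.9247963192588329
shaft top [540.64  35.48 150.  ] bit tip [505.82 124.88 125.  ] boss [540.05  35.4   83.  ]
pred proj shaft top [357.25 213.36] bit [392.99 209.03]
ring (421.8719711303711, 292.9997787475586) 9.321281433105469 (17.490093231201172, 17.980947494506836) [ 456.22 -299.2    49.  ]
ring (377.5294723510742, 228.6196689605713) 9.192488670349121 (16.989255905151367, 17.545969009399414) [ 611.39 -199.34   49.  ]
screw head (409.375, 287.375) [ 471.16 -272.36   37.  ]
```

Run:
```python
from h import *
np.set_printoptions(precision=3,suppress=True)
c=env.read_camera('top'); s=env.read_camera('scene')
def tri(p,q):
    A,o=campose(c);B,w=campose(s)
    d=A@np.array([(p[0]-c['cx'])/c['fx'],(p[1]-c['cy'])/c['fy'],1]); e=B@np.array([(q[0]-s['cx'])/s['fx'],(q[1]-s['cy'])/s['fy'],1])
    k=np.linalg.lstsq(np.stack([d,-e],1),w-o,rcond=None)[0]; return o+k[0]*d,w+k[1]*e
print('box',tri((87,248),(525,195)))
print('collar tri',tri((421.9,293),(210,239)))
st=env.state();Rt=rot(st['tcp_rot']);print(Rt, np.arctan2(Rt[1,1],Rt[0,1]))
t=c['frame'][235:275,260:300,::-1]; cv2.imwrite('pics/sh.png',cv2.resize(t,None,fx=15,fy=15,interpolation=cv2.INTER_NEAREST))
```

```text
box (array([544.993, 447.911, 166.545]), array([537.654, 423.077, 156.174]))
collar tri (array([ 456.83 , -300.258,   43.741]), array([ 456.983, -297.686,   43.275]))
[[-0.     0.378  0.926]
 [-0.     0.926 -0.378]
 [-1.    -0.    -0.   ]] 1.1829572591161734
```

View pics/sh.png

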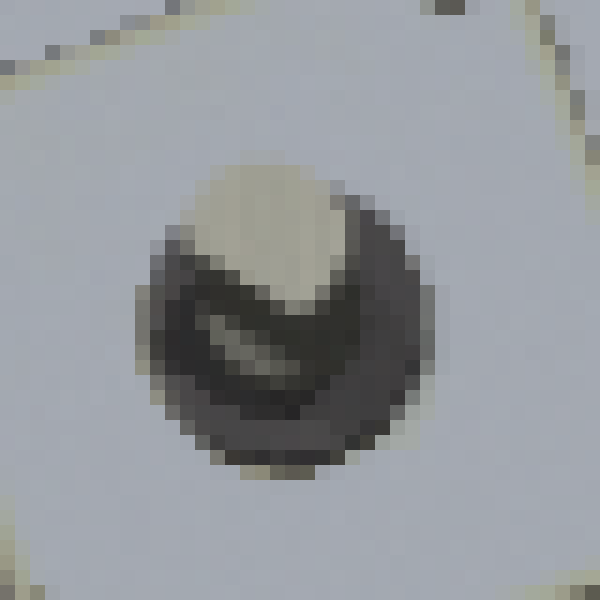

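{"op": "apply_moves", "data": {"offset": [[12.16, -21.73, 0], [12.16, -21.73, 0], [12.16, -21.73, 0], [12.16, -21.73, 0], [12.16, -21.73, 0], [12.16, -21.73, 0], [12.16, -21.73, 0], [12.16, -21.73, 0], [12.16, -21.73, 0], [12.16, -21.73, 0], [12.16, -21.73, 0], [12.16, -21.73, 0], [12.16, -21.73, 0]], "yaw": [-16.27, -16.27, -16.27, -16.27, -16.27, -16.27, -16.27, -16.27, -16.27, -16.27, -16.27, -16.27, -16.27], "jaw": [-1, -1, -1, -1, -1, -1, -1, -1, -1, -1, -1, -1, -1]}}

```text
t: 1.98
eef_pos: [539.8, 36.4, 214.7]
tcp_rot: [-1.834, 1.571, 2.36]
ft_force: [0.3, 0.2, -0.7]
opening: 1.0
```

Run:
```python
from h import *
np.set_printoptions(precision=3,suppress=True)
st=env.state(); c=env.read_camera('wrist'); 
im=c['frame'][:,:,::-1].copy()
Rt=rot(st['tcp_rot']);print(st['eef_pos'],np.arctan2(Rt[1,1],Rt[0,1]),st['joints'])
ct=proj(c,[540.3,35.2,150],st);print(ct, proj(c,[540.3,35.2,83],st))
for a in (1.922,2.614):
    print(proj(c,[540.3+50*np.cos(a),35.2+50*np.sin(a),150],st))
cv2.imwrite('pics/w1.png',im)
```

```text
[539.795  36.422 214.654] -0.5191994723322547 [-0.055  0.372  1.765  0.     1.005  0.464]
[322.917 260.062] [322.357 234.608]
[267.913 216.288]
[253.509 259.447]
```

View pics/w1.png

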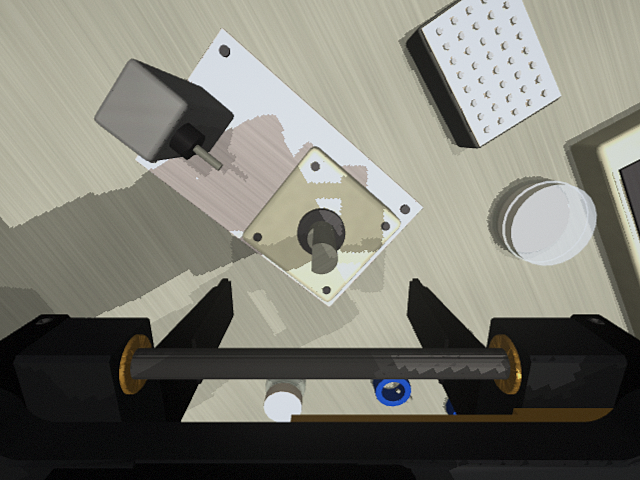

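Run:
```python
import cv2
t=cv2.imread('pics/w1.png')[200:290,280:370]; cv2.imwrite('pics/w1c.png',cv2.resize(t,None,fx=6.5,fy=6.5,interpolation=cv2.INTER_CUBIC))
```

```text
(no output)
```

View pics/w1c.png

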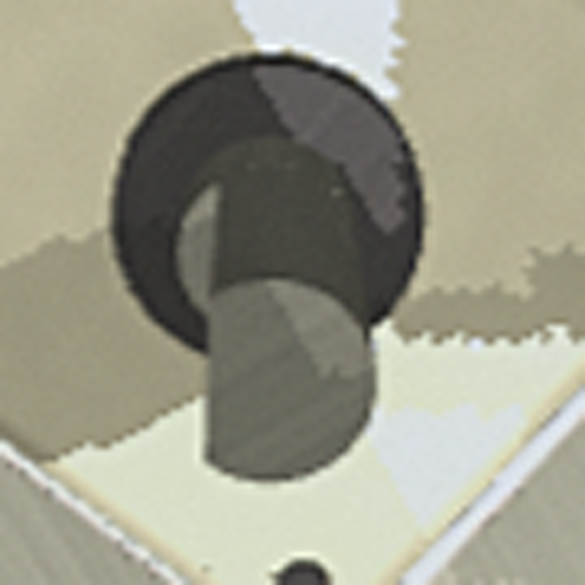

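{"op": "apply_moves", "data": {"offset": [[0, -0.07, -2], [0, -0.07, -4], [0, -0.07, -4.25], [0, -0.07, -4.25], [0, -0.07, -4.25], [0, -0.07, -4.25], [0, -0.07, -4.25], [0, -0.07, -4.25], [0, -0.07, -4.25], [0, -0.07, -4.25], [0, -0.07, -4.25]], "yaw": [0, 0, 0, 0, 0, 0, 0, 0, 0, 0, 0], "jaw": [-1, -1, -1, 1, 1, 1, 1, 1, 1, 1, 1]}}

```text
t: 3.4
eef_pos: [541.1, 34.2, 108.6]
tcp_rot: [1.823, 1.568, -0.266]
ft_force: [16.7, -16.1, -15.4]
opening: 0.219
```

{"op": "apply_moves", "data": {"offset": [[0.05, -0.03, 0], [0.05, -0.03, 0], [0.05, -0.03, 0], [0.05, -0.03, 0]], "yaw": [0, 0, 0, 0], "jaw": [1, 1, 1, 1]}}

```text
t: 3.9
eef_pos: [541.9, 33.6, 108.5]
tcp_rot: [1.822, 1.569, -0.267]
ft_force: [-3.3, 3.0, 1.2]
opening: 0.199
```

Run:
```python
from h import *
np.set_printoptions(precision=3,suppress=True)
st=env.state(); c=env.read_camera('wrist'); 
print({k:st[k] for k in ('eef_pos','ft_force','moment','opening')})
Rt=rot(st['tcp_rot']);print(np.arctan2(Rt[1,1],Rt[0,1]))
cv2.imwrite('pics/w2.png',c['frame'][:,:,::-1])
```

```text
{'eef_pos': array([541.947,  33.628, 108.495]), 'ft_force': array([-3.26 ,  3.012,  1.184]), 'moment': array([ 0.426,  0.807, -0.063]), 'opening': 0.1990839451809992}
-0.5186766786758487
```

View pics/w2.png

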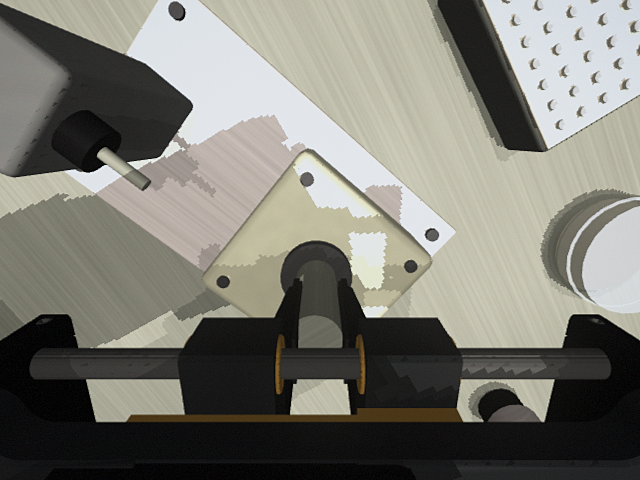

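{"op": "apply_moves", "data": {"offset": [[-0.01, -0.01, 0], [-0.02, -0.015, 0], [-0.03, -0.025, 0], [-0.04, -0.035, 0], [-0.05, -0.045, 0], [-0.05, -0.045, 0], [-0.05, -0.045, 0], [-0.05, -0.045, 0], [-0.05, -0.045, 0]], "yaw": [-1.3, -2.6, -4.0, -5.3, -6.7, -6.7, -6.7, -6.7, -6.7], "jaw": [1, 1, 1, 1, 1, 1, 1, 1, 1]}}

```text
t: 5.08
eef_pos: [540.4, 33.0, 108.5]
tcp_rot: [1.704, 1.57, -1.088]
ft_force: [-2.6, 5.6, 1.8]
opening: 0.197
```

Run:
```python
from h import *
np.set_printoptions(precision=3,suppress=True)
st=env.state(); c=env.read_camera('wrist'); 
print({k:st[k] for k in ('eef_pos','ft_force','moment','opening')})
Rt=rot(st['tcp_rot']);print(np.arctan2(Rt[1,1],Rt[0,1]))
cv2.imwrite('pics/w3.png',c['frame'][:,:,::-1])
```

```text
{'eef_pos': array([540.367,  32.958, 108.466]), 'ft_force': array([-2.584,  5.613,  1.824]), 'moment': array([ 1.003,  0.82 , -0.06 ]), 'opening': 0.19663540736330754}
-1.2204320333240508
```

View pics/w3.png

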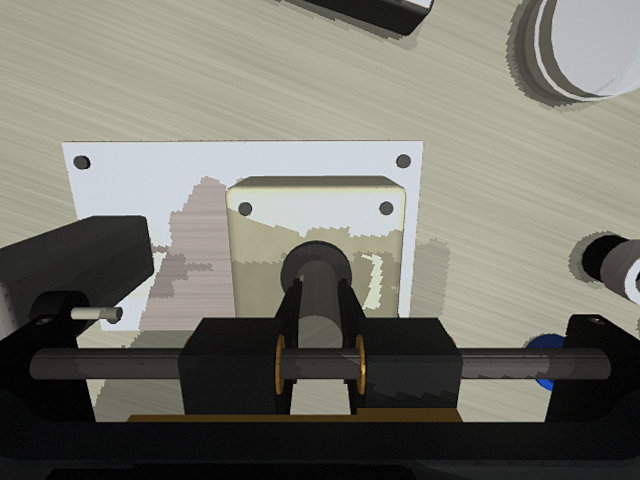

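{"op": "apply_moves", "data": {"offset": [[0, 0, 0], [0, 0, 0], [0, 0, 0], [0, 0, 0], [0, 0, 0], [0, 0, 0], [0, 0, 2.2], [0, 0, 4.2], [-0.55, -2.3, 4.2], [-1.1, -4.6, 4.2], [-1.65, -6.9, 4.2], [-2.2, -9.2, 4.0], [-2.8, -11.5, 3.0], [-3.35, -13.28, 2.0], [-3.35, -13.28, 1.66], [-3.35, -13.28, 1.66], [-3.35, -13.28, 1.66]], "yaw": [0, 0, 0, 0, 0, 0, 0, 0, 1, 2.5, 4, 5.5, 6.8, 6.8, 6.8, 6.8, 6.8], "jaw": [-1, -1, -1, -1, -1, -1, -1, -1, -1, -1, -1, -1, -1, -1, -1, -1, -1]}}

```text
t: 7.25
eef_pos: [457.2, -298.2, 150.7]
tcp_rot: [1.596, 1.569, -0.481]
ft_force: [0.4, 0.1, 0.6]
opening: 1.002
```

Run:
```python
from h import *
np.set_printoptions(precision=3,suppress=True)
st=env.state(); c=env.read_camera('wrist'); 
print({k:st[k] for k in ('eef_pos','ft_force','opening')})
Rt=rot(st['tcp_rot']);print(np.arctan2(Rt[1,1],Rt[0,1]))
cv2.imwrite('pics/w4.png',c['frame'][:,:,::-1])
print(proj(c,[456.4,-299,49],st),proj(c,[471,-272.5,37],st))
t=env.read_camera('top'); cv2.imwrite('pics/t4.png',cv2.resize(t['frame'][235:275,260:300,::-1],None,fx=12,fy=12,interpolation=cv2.INTER_NEAREST))
```

```text
{'eef_pos': array([ 457.197, -298.17 ,  150.688]), 'ft_force': array([0.407, 0.051, 0.601]), 'opening': 1.0015787634710007}
-0.5069637721159885
[320.651 244.942] [320.525 205.839]
```

View pics/w4.png

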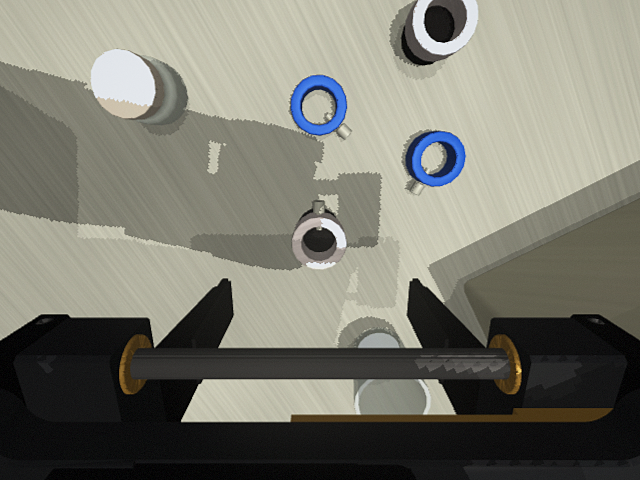

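View pics/t4.png

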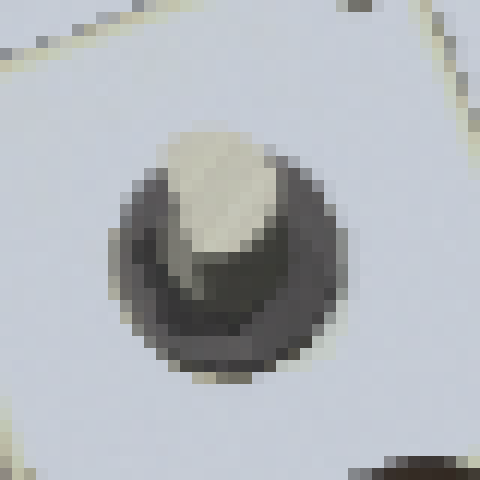

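Run:
```python
from h import *
np.set_printoptions(precision=3,suppress=True)
st=env.state(); c=env.read_camera('wrist'); f=c['frame']
g=f[195:280,275:365]; cv2.imwrite('pics/w4c.png',cv2.resize(g[:,:,::-1],None,fx=6,fy=6,interpolation=cv2.INTER_CUBIC))
```

```text
(no output)
```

View pics/w4c.png

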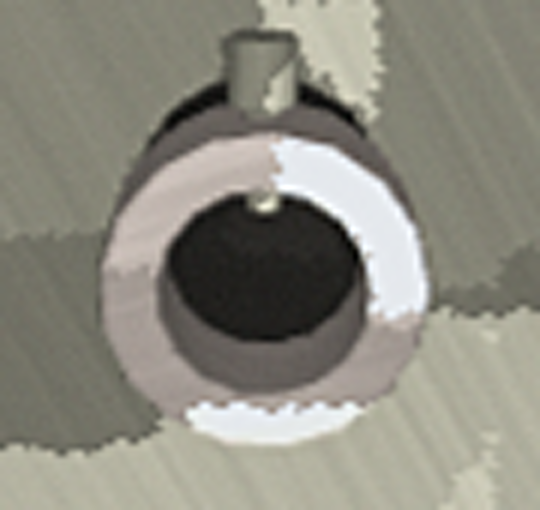

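Run:
```python
from h import *
np.set_printoptions(precision=3,suppress=True)
st=env.state(); c=env.read_camera('wrist')
a=ray(c,(318.9,242.9),49,st);b=ray(c,(318,206.4),38,st);print(a,b,np.arctan2(*(b-a)[1::-1]),np.linalg.norm((b-a)[:2]))
w=env.read_camera('top');print('beaker',ray(w,(487,296),60), 'jar', ray(w,(349,320),60))
```

```text
[ 455.982 -296.972   49.   ] [ 469.026 -271.935   38.   ] 1.0905031261645017 28.231284653077854
beaker [ 447.047 -448.667   60.   ] jar [ 393.473 -126.308   60.   ]
```

{"op": "apply_moves", "data": {"offset": [[-0.05, 0, -2], [-0.05, 0, -4], [-0.05, 0, -5.0], [-0.05, 0, -5.25], [-0.05, 0, -5.25], [-0.05, 0, -5.25], [-0.05, 0, -5.25], [-0.05, 0, -5.25], [-0.05, 0, -5.25], [-0.05, 0, -5.25], [-0.05, 0, -5.25], [-0.05, 0, -5.25]], "yaw": [0.1, 0.1, 0.1, 0.1, 0.1, 0.1, 0.1, 0.1, 0.1, 0.1, 0.1, 0.1], "jaw": [-1, -1, -1, -1, -1, 1, 1, 1, 1, 1, 1, 1]}}

```text
t: 9.0
eef_pos: [455.7, -298.6, 19.2]
tcp_rot: [1.56, 1.569, -0.507]
ft_force: [0.6, 0.1, 0.9]
opening: 0.471
```

Run:
```python
from h import *
np.set_printoptions(precision=3,suppress=True)
st=env.state(); c=env.read_camera('wrist'); 
print({k:st[k] for k in ('eef_pos','ft_force','opening')})
cv2.imwrite('pics/w5.png',c['frame'][:,:,::-1])
```

```text
{'eef_pos': array([ 455.735, -298.579,   19.242]), 'ft_force': array([0.551, 0.073, 0.942]), 'opening': 0.47084703850910403}
```

View pics/w5.png

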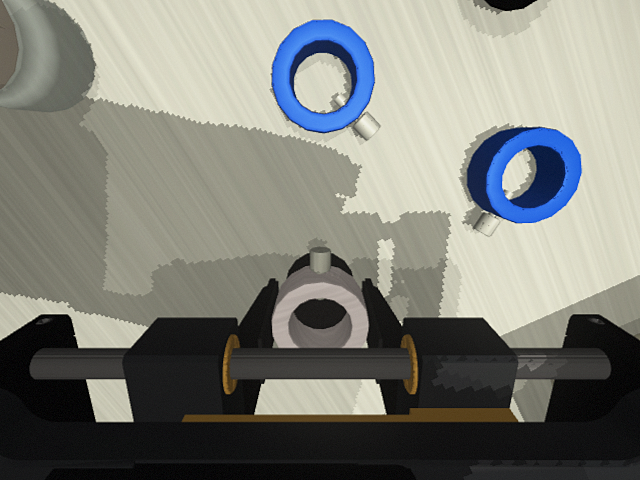

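Run:
```python
from h import *
np.set_printoptions(precision=3,suppress=True)
st=env.state(); c=env.read_camera('wrist'); f=c['frame']
Rt=rot(st['tcp_rot'])
t=Rt.T@(np.array([ray(c,(320.5,318),49,st),ray(c,(320,258),37,st)])-st['eef_pos']).T;print(t.T, np.arctan2(Rt[1,1],Rt[0,1]))
cv2.imwrite('pics/w5c.png',cv2.resize(f[235:385,240:400,::-1],None,fx=4.5,fy=4.5,interpolation=cv2.INTER_CUBIC))
```

```text
[[-29.765  -0.78   -5.764]
 [-17.766  -1.03  -30.392]] -0.4968447353298167
```

View pics/w5c.png

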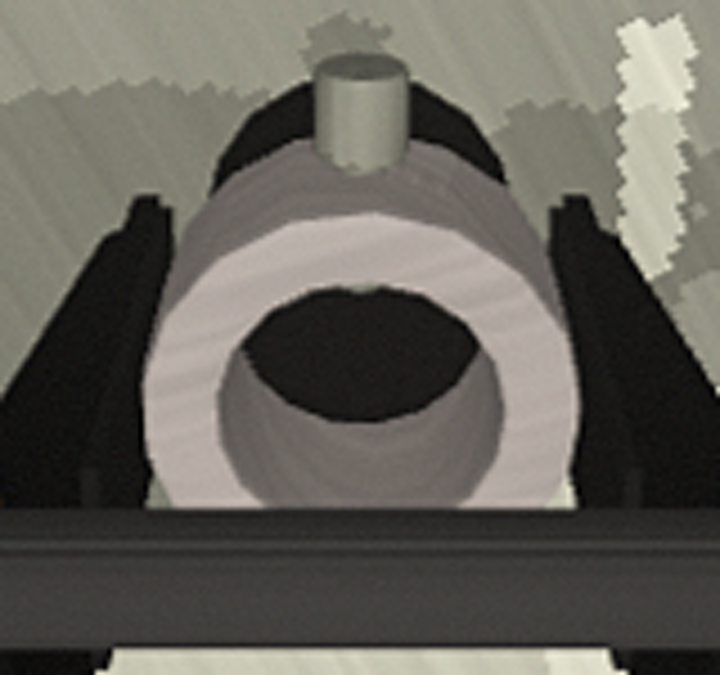

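{"op": "apply_moves", "data": {"offset": [[0, 0, 0.5], [0, 0, 2], [0, 0, 4], [0, 0, 6], [0.5, 1.5, 6.4], [0.9, 3.3, 6.4], [1.3, 5.1, 6.4], [1.7, 6.9, 6.4], [2.2, 8.7, 6.4], [2.7, 10.5, 6.4], [3.1, 12.2, 6.3], [3.37, 13.3, 6.2], [3.37, 13.3, 6.2], [3.37, 13.3, 6.2], [3.37, 13.3, 6.2]], "yaw": [0, 0, 0, 0, 1, 2, 3, 4, 5, 6, 7.2, 8.09, 8.09, 8.09, 8.09], "jaw": [1, 1, 1, 1, 1, 1, 1, 1, 1, 1, 1, 1, 1, 1, 1]}}

```text
t: 10.98
eef_pos: [539.8, 33.0, 174.5]
tcp_rot: [1.498, 1.569, 0.276]
ft_force: [-0.1, -0.4, -0.6]
opening: 0.467
```

Run:
```python
from h import *
np.set_printoptions(precision=3,suppress=True)
st=env.state(); c=env.read_camera('wrist'); f=c['frame']
Rt=rot(st['tcp_rot'])
print({k:st[k] for k in ('eef_pos','ft_force','opening')}, np.arctan2(Rt[1,1],Rt[0,1]))
cv2.imwrite('pics/w6c.png',cv2.resize(f[215:385,220:420,::-1],None,fx=4,fy=4,interpolation=cv2.INTER_CUBIC))
print('shaft top pred',proj(c,[539.6,35.1,150],st))
w=env.read_camera('top'); cv2.imwrite('pics/t6.png',cv2.resize(w['frame'][215:315,190:310,::-1],None,fx=6,fy=6,interpolation=cv2.INTER_CUBIC))
```

```text
{'eef_pos': array([539.841,  32.983, 174.506]), 'ft_force': array([-0.051, -0.404, -0.608]), 'opening': 0.46663836377104895} 0.348308170085043
shaft top pred [320.681 279.293]
```

View pics/w6c.png

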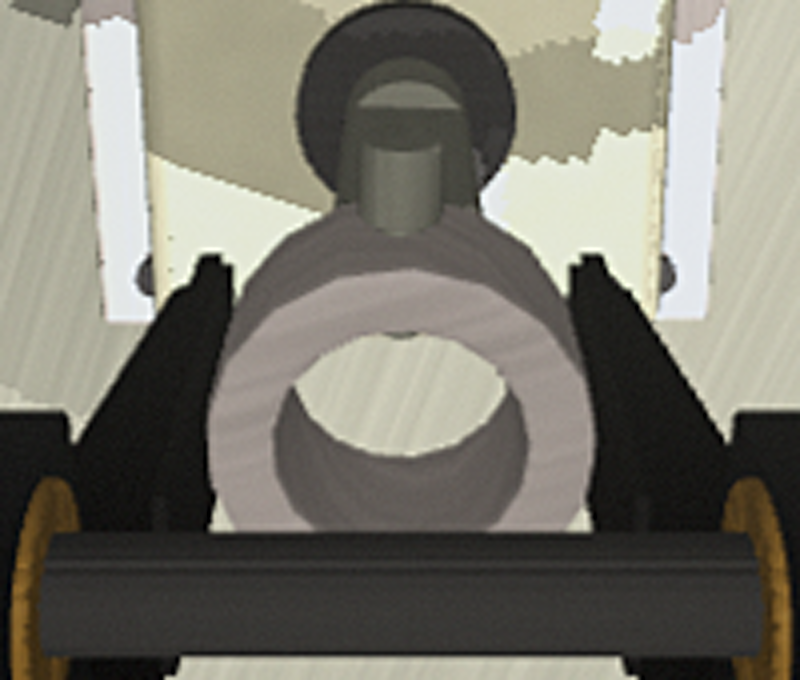

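View pics/t6.png

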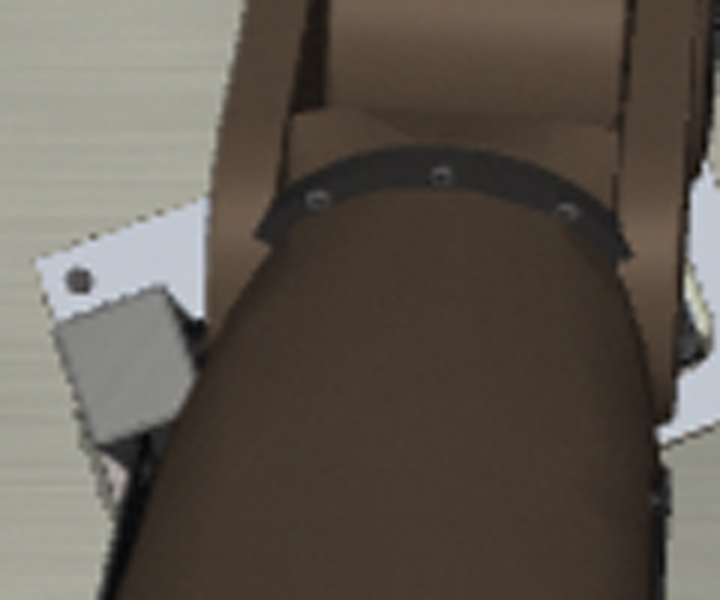

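Run:
```python
from h import *
np.set_printoptions(precision=2,suppress=True)
st=env.state(); c=env.read_camera('wrist')
Rt=rot(st['tcp_rot'])
def tl(u,v,z): return Rt.T@(ray(c,(220+u/4-.4,215+v/4-.4),z,st)-st['eef_pos'])
zt=st['eef_pos'][2]+29.8
print('collar L/R/top edge',tl(208,420,zt),tl(595,420,zt),tl(402,268,zt))
print('bore L/R/top',tl(273,430,zt),tl(528,430,zt),tl(402,332,zt))
print('screw head end', tl(402,148,zt-12))
print('boss L/R/top',tl(296,105,83),tl(516,105,83),tl(406,3,83))
print('flat foot z100',tl(358,105,100),tl(462,105,100))
s=env.read_camera('scene'); print(proj(s,[539.7,35.1,150]))
cv2.imwrite('pics/s6.png',cv2.resize(s['frame'][170:260,310:430,::-1],None,fx=6,fy=6,interpolation=cv2.INTER_CUBIC))
```

```text
collar L/R/top edge [-29.85 -21.98  -5.56] [-29.75  22.02  -5.54] [-29.8    0.05 -24.3 ]
bore L/R/top [-29.83 -14.63  -4.28] [-29.77  14.43  -4.27] [-29.8    0.06 -16.57]
screw head end [-17.8    0.05 -34.13]
boss L/R/top [ 91.37 -20.79  -6.17] [91.47 22.6  -6.18] [ 91.42   0.86 -26.73]
flat foot z100 [ 74.4   -8.01 -11.33] [ 74.44  11.16 -11.34]
[357.28 213.23]
```

View pics/s6.png

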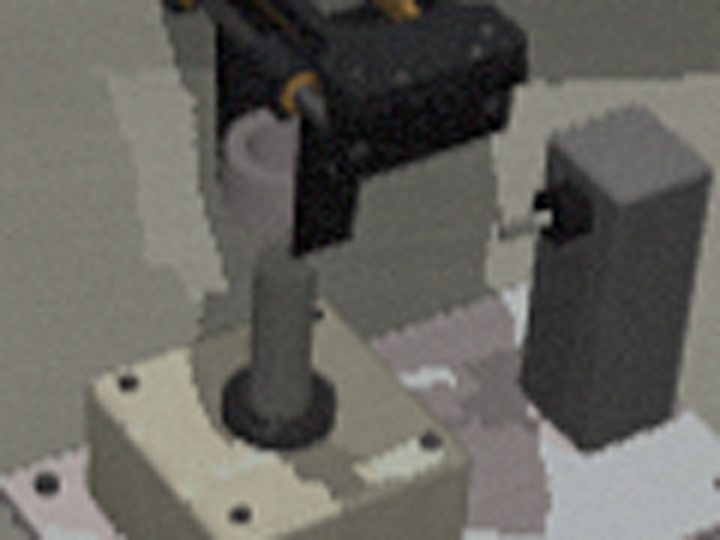

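{"op": "apply_moves", "data": {"offset": [[0.01, 0.1, -0.2], [0.01, 0.1, -0.6], [0.01, 0.1, -1.0], [0.01, 0.1, -1.08], [0.01, 0.1, -1.08]], "yaw": [0, 0, 0, 0, 0], "jaw": [1, 1, 1, 1, 1]}}

```text
t: 11.8
eef_pos: [540.2, 35.8, 147.1]
tcp_rot: [1.648, 1.569, 0.426]
ft_force: [-0.0, -0.4, -0.3]
opening: 0.468
```

Run:
```python
from h import *
np.set_printoptions(precision=3,suppress=True)
st=env.state(); c=env.read_camera('wrist'); f=c['frame']
Rt=rot(st['tcp_rot'])
print({k:st[k] for k in ('eef_pos','ft_force','opening')}, np.arctan2(Rt[1,1],Rt[0,1]))
cv2.imwrite('pics/w7c.png',cv2.resize(f[235:355,250:390,::-1],None,fx=5.5,fy=5.5,interpolation=cv2.INTER_CUBIC))
```

```text
{'eef_pos': array([540.179,  35.832, 147.075]), 'ft_force': array([-0.015, -0.411, -0.313]), 'opening': 0.46780599406654383} 0.3491823897359845
```

View pics/w7c.png

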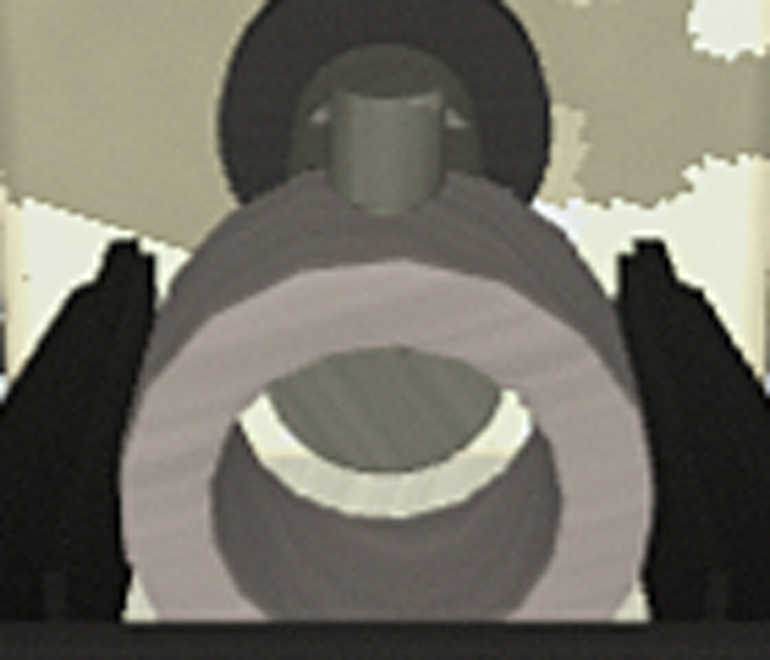

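Run:
```python
from h import *
np.set_printoptions(precision=2,suppress=True)
st=env.state(); c=env.read_camera('wrist')
Rt=rot(st['tcp_rot'])
def tl(u,v,z): return Rt.T@(ray(c,(250+u/5.5-.4,235+v/5.5-.4),z,st)-st['eef_pos'])
z0=st['eef_pos'][2]+5.8
b=tl(387,518,z0);s=tl(387,472,150);print('bore c z',b[2]-14.5,'shaft z',s[2]-12, b,s)
print('bore top upper edge',tl(387,347,z0+24), 'bore L R',tl(212,495,z0+24),tl(560,495,z0+24))
print('shaft LR',tl(272,395,150),tl(503,395,150))
```

```text
bore c z -0.7977033971862433 shaft z -1.5429451566982308 [-5.8   0.02 13.7 ] [-2.64  0.02 10.46]
bore top upper edge [-29.8   -0.   -16.52] bore L R [-29.83 -14.53  -2.99] [-29.77  14.39  -2.98]
shaft LR [ -2.67 -11.2    2.01] [-2.62 11.32  2.01]
```

{"op": "apply_moves", "data": {"offset": [[-0.01, 0.02, 0], [-0.01, 0.02, -0.15], [-0.01, 0.02, -0.3], [-0.01, 0.02, -0.45], [-0.01, 0.02, -0.6], [-0.01, 0.02, -0.7], [-0.01, 0.02, -0.7]], "yaw": [0, 0, 0, 0, 0, 0, 0], "jaw": [1, 1, 1, 1, 1, 1, 1]}}

```text
t: 12.78
eef_pos: [540.0, 36.4, 129.8]
tcp_rot: [1.551, 1.569, 0.33]
ft_force: [-0.1, 0.3, 0.2]
opening: 0.472
```

{"op": "apply_moves", "data": {"offset": [[0, 0, -0.2], [0, 0, -0.4], [0, 0, -0.6], [0, 0, -0.8], [0, 0, -0.9], [0, 0, -0.9], [0, 0, -0.9]], "yaw": [0, 0, 0, 0, 0, 0, 0], "jaw": [1, 1, 1, 1, 1, 1, 1]}}

```text
t: 13.65
eef_pos: [540.1, 36.3, 107.4]
tcp_rot: [1.518, 1.569, 0.296]
ft_force: [-0.4, 0.3, -1.0]
opening: 0.467
```

Run:
```python
from h import *
np.set_printoptions(precision=3,suppress=True)
st=env.state(); c=env.read_camera('wrist'); f=c['frame']
Rt=rot(st['tcp_rot'])
print({k:st[k] for k in ('eef_pos','ft_force','moment','opening')}, np.arctan2(Rt[1,1],Rt[0,1]))
cv2.imwrite('pics/w8c.png',cv2.resize(f[235:355,250:390,::-1],None,fx=5.5,fy=5.5,interpolation=cv2.INTER_CUBIC))
```

```text
{'eef_pos': array([540.093,  36.329, 107.397]), 'ft_force': array([-0.419,  0.289, -1.018]), 'moment': array([-0.053,  0.053,  0.05 ]), 'opening': 0.4669348495382756} 0.3491570309042684
```

View pics/w8c.png

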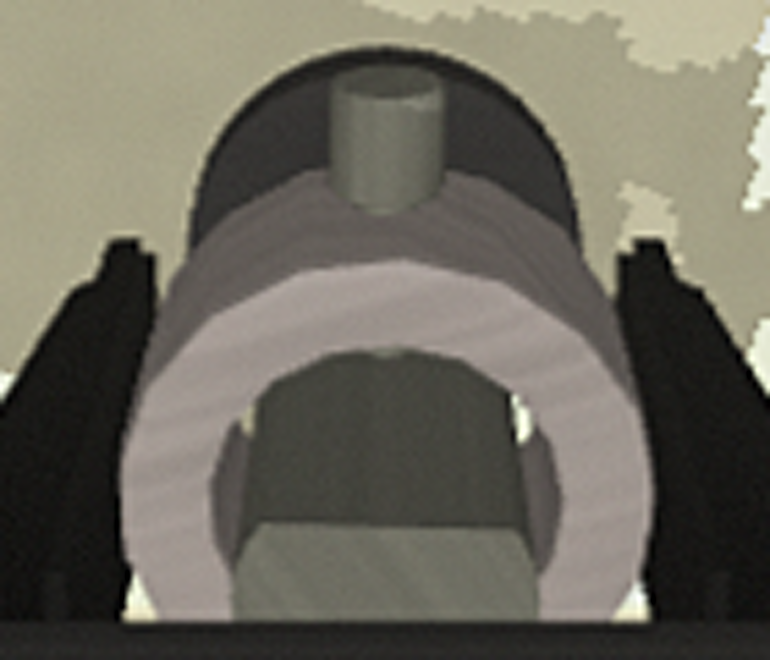

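{"op": "apply_moves", "data": {"offset": [[0.014, -0.038, 0], [0.028, -0.075, 0], [0.028, -0.075, 0], [0.028, -0.075, 0]], "yaw": [0, 0, 0, 0], "jaw": [1, 1, 1, 1]}}

```text
t: 14.2
eef_pos: [540.8, 34.4, 107.4]
tcp_rot: [1.512, 1.568, 0.29]
ft_force: [-0.0, 0.1, -0.1]
opening: 0.472
```

{"op": "apply_moves", "data": {"offset": [[0.007, -0.019, 0], [0.014, -0.038, 0], [0.014, -0.038, 0], [0.014, -0.038, 0]], "yaw": [0, 0, 0, 0], "jaw": [1, 1, 1, 1]}}

```text
t: 14.7
eef_pos: [541.2, 33.5, 107.4]
tcp_rot: [1.511, 1.568, 0.289]
ft_force: [-0.0, -0.5, -0.6]
opening: 0.47
```

{"op": "apply_moves", "data": {"offset": [[0.007, -0.019, 0], [0.007, -0.019, 0], [0.007, -0.019, 0]], "yaw": [0, 0, 0], "jaw": [1, 1, 1]}}

```text
t: 15.08
eef_pos: [541.2, 33.2, 107.4]
tcp_rot: [1.624, 1.569, 0.402]
ft_force: [-1.0, 2.9, -0.4]
opening: 0.468
```

{"op": "apply_moves", "data": {"offset": [[0.01, -0.028, 0], [0.01, -0.028, 0], [0.01, -0.028, 0], [0.01, -0.028, 0], [0.01, -0.028, 0]], "yaw": [0, 0, 0, 0, 0], "jaw": [1, 1, 1, 1, 1]}}

```text
t: 15.7
eef_pos: [541.2, 33.1, 107.4]
tcp_rot: [2.047, 1.569, 0.826]
ft_force: [-0.9, 5.8, 0.3]
opening: 0.468
```

Run:
```python
from h import *
np.set_printoptions(precision=3,suppress=True)
for i in range(3):
    st=env.state(); c=env.read_camera('wrist'); f=c['frame']
    Rt=rot(st['tcp_rot'])
    print({k:st[k] for k in ('eef_pos','ft_force','moment','opening','t')}, np.arctan2(Rt[1,1],Rt[0,1]))
cv2.imwrite('pics/w9c.png',cv2.resize(f[235:355,250:390,::-1],None,fx=5.5,fy=5.5,interpolation=cv2.INTER_CUBIC))
s=env.read_camera('scene')
cv2.imwrite('pics/s9.png',cv2.resize(s['frame'][170:260,310:430,::-1],None,fx=6,fy=6,interpolation=cv2.INTER_CUBIC))
```

```text
{'eef_pos': array([541.217,  33.05 , 107.376]), 'ft_force': array([-0.911,  5.833,  0.277]), 'moment': array([1.098, 0.286, 0.035]), 'opening': 0.4676506996551057, 't': 15.7} 0.34899704294187084
{'eef_pos': array([541.24 ,  33.05 , 107.403]), 'ft_force': array([-2.266,  6.913,  0.321]), 'moment': array([ 1.105,  0.255, -0.034]), 'opening': 0.46940674389645604, 't': 15.75} 0.349037018974973
{'eef_pos': array([541.219,  33.05 , 107.393]), 'ft_force': array([-1.525,  7.219,  0.508]), 'moment': array([ 1.156,  0.228, -0.027]), 'opening': 0.4718497205327573, 't': 15.8} 0.34899142810332895
```

View pics/w9c.png

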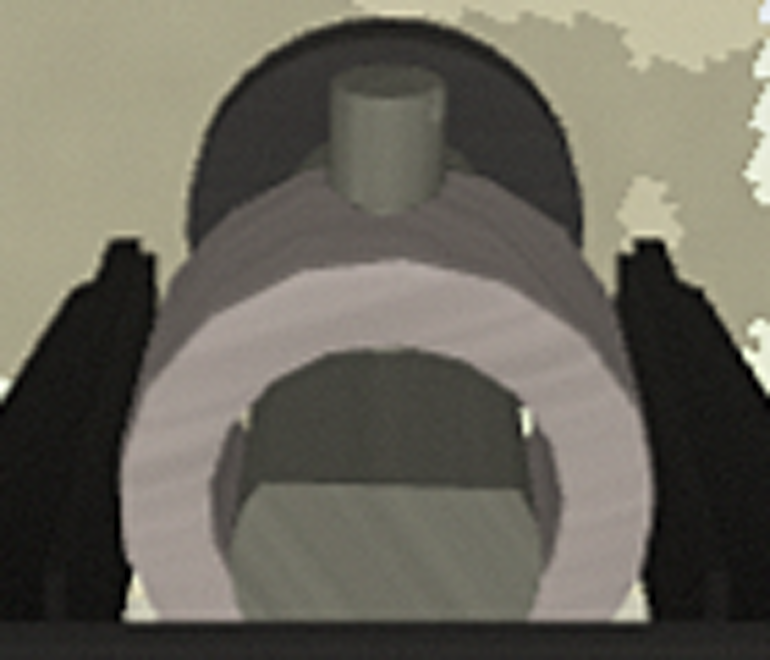

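View pics/s9.png

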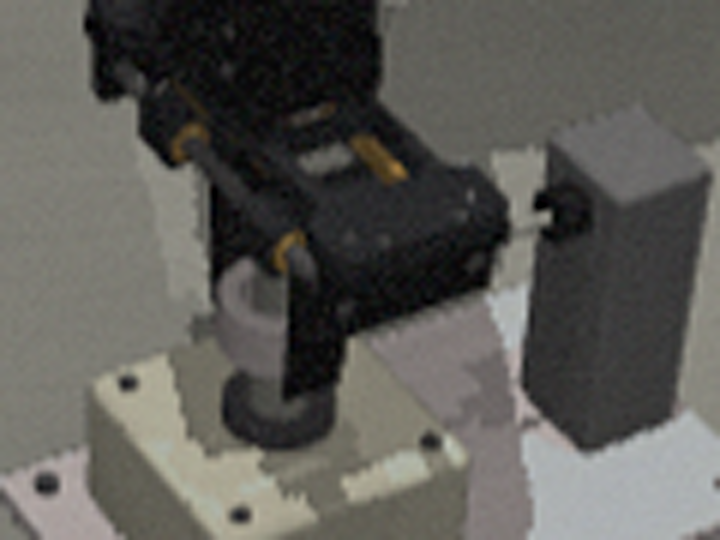

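```bash
python3 -c "
from cell import env
print(env.job_done()); s=env.state(); print(s['t'],s['ft_force'],s['eef_pos'])"
```

```text
the job is handed in; nothing more can be done
None
the job is handed in; nothing more can be done
```

I carried out every step and handed the job in at about 16 s; no verdict was reported.

- **Shaft:** I gripped it across the flat, and the opening read about 19 mm, as it should. I turned it 0.70 rad clockwise until the jaw lay along the line to the bit, then let go. The top view afterwards showed the flat facing the bit.
- **Collar:** I took the silver ring with the screw and lowered it over the shaft with no noticeable contact force. I then drew it back towards the shaft until the screw touched the flat.
- **Last checks:**
  - The push was about 7 N along the screw.
  - The side gaps in the bore were even and the flat's edge was level in the wrist view.
  - The screw's height works out at about 125 mm, the middle of the flat. This comes from the grasp height, not a direct measurement.
- **Disagreements:**
  - The wrist camera put the shaft about 2 mm off from where gripping it had shown it to be. I used the gripping result and then confirmed it with a close view through the bore.
  - The opening on the collar read about 44.5 mm where 46 mm was expected. I went on because the grip looked centred.
- **Not checked:** I did not look again at the loose objects at the end. No contact with them was felt or seen.

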